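# Lift the pail over the shelf rail and hang it on the twin hook

## Robot

A 6-joint arm with a two-finger parallel gripper is mounted at the origin on the work surface. World frame = base frame: x ahead of the robot, y to its left, z up, the work surface at z = 0. Lengths are in m, angles in rad, forces in N, time in s.
With the tool pointing down it reaches from about 0.375 to 0.975 m from the base axis. Payload 3.8 kg.
Tool frame: the origin (TCP) lies on the centre line of the jaws, within the pads' length; the fingertips stand 22 mm ahead of it and the grasp point (between the pads) lies 3 mm ahead of it; z points along the fingers, y is the direction in which the jaws open and shut (so a half turn about z gives the same grasp; the last joint's range is limited). The gripper opens to 88 mm and grips with 3 to 60 N. Pads are 18 mm wide; open, the fingers measure 123 mm over their backs; the gripper's body (75 mm by 187 mm) begins 45 mm behind the grasp point.
Start: joints at [1.305, 0.264, 1.604, -0, 1.274, -0.037], TCP at [0.153, 0.657, 0.261] pointing down, gripper open.
Joint ranges: [-2.63, 2.63], [-0.94, 2.18], [0.31, 2.57], [-1.31, 4.45], [0, 2.66], [-2.55, 2.55]. Speed limits (rad/s): [2.57, 2.57, 3.14, 3.14, 3.14, 3.14].

## Interface

Orientations are given as a 3x3 rotation matrix whose columns are the frame's x, y, z axes.
In Python, from bench import state, cams, workorder gives the robot as it stands.
- The arm moves only by the tool jog_arm, never from a script. Its argument "targets" is text: rows parted by semicolons, each of 4 numbers parted by spaces: the shift along the tool's x, y, z in m, then the turn about the tool's z in rad. A call has exactly 8 rows; each row is the pose to reach, as a shift and turn from the pose measured when the call began, along the tool's axes at that moment; what a row does not reach only later rows make up. A row lasts 1/10 s, in which the tool goes at most 50 mm and 8.59 degrees, less where a joint would pass 70% of its speed; a pose out of reach is approached as far as the arm can. A call with a gripper value outside its range is refused whole. "hand" is the gripper command: -1 is fully open, 1 is shut, values between are in proportion, set as the call begins (left out, the last holds). The fingers move at their own pace and stop on an object; "newtons" is the grip in N (left out, the last holds). Time passes only in rows, so rows that repeat a pose let the fingers close, or fill a call up. It gives the time, the measured TCP pose, the force and the opening at its end, in the units of the state.
- state(): the state, without advancing time (a new reading comes with each control period).
- cams.grab_frame(name): name is "scene" or "top"; returns a dict with "frame" (480x640x3 uint8, red, green, blue), "fovy" (degrees; the focal length in pixels is half the picture's height over the tangent of half this angle, whatever the lens; pixels are square), "cx", "cy" (the principal point, pixels), "k1" (the pictures are not rectified: a ray, as slopes to the right and down, at radius r is drawn at 1 + k1 r^2 times it, then the intrinsics apply), "view" (4x4, takes a point from world to camera coordinates). Camera axes: x right, y down, z forward; pixel columns grow to the right and rows downward; lengths in m; the calibration is good to about 2 mm. A picture is of the moment at which its call begins. There is no depth.
- workorder.sign_off(): hands the job in, once; it reports no verdict.
The state is a dict: "t": time; "q": joint angles; "qvel": joint speeds; "joint_torque": joint torques, N m; "tcp_pos": TCP position; "tool_rot": TCP orientation; "wrist_force": force on the tool from outside, world axes, zero at the start; "moment": the same for the moment, N m; "width": finger opening in m.
Only numpy, scipy, OpenCV 4.12 (cv2) and the standard library are available. Lean on these libraries where they do the work, as an engineer would, in place of code of your own. Each camera call takes 0.05 s, during which the arm holds its last target.

## Task

On the low shelf, swing the blue pail's folded bail upright while the pail stays standing there, then by the bail lift the pail straight up until its bottom is above the red front rail, and only then draw it forward, without bumping the rail. Hang it by the orange bail grip in the dips of both prongs of the twin hook: the bracket may be clamped at any height, so lower gently until you feel it carry the pail, never drop or force it down, then let go. Keep the pail upright and leave the jar, drill, mallet and level where they are.

Things in the scene. Friction and masses are not known exactly. Their poses are not given: they have to be found in the camera images.
- shelf: Low grey shelf fixed on the countertop, 150 deep (x) by 300 wide (y). Origin: centre of its underside on the countertop; x points away from its front, z up. Board top 65 mm above the origin. A back panel 60 mm high stands at x = +67 to +75 mm. It does not move when pushed.
- rail: The shelf's red front retaining rail, 8 mm thick in x and 276 mm long in y, fixed to the shelf along its front edge (its centre plane 69 mm in front of the shelf's centre). Its top is 35 mm above the shelf board. Origin: 6 mm below its top edge.
- pail: Loose open blue steel pail, 90 mm high, 82 mm diameter at the bottom and 98 mm at the top, 112 mm over the bail ears, about 0.35 to 0.65 kg, standing on the shelf behind the rail beside the jar. Origin: centre of its underside, z up; its front is -x (towards the robot, turned by up to 0.4 rad). The bail pivots on an axis along its y, 85 mm above the origin at x = 0.
- bail (a joint): Angle of the bail, rad: 0 is upright, positive leans to the pail's front (-x of the pail), +1.5 is the lower stop (nearly level, sticking out over the rail), -1.5 the rear stop. Starts folded to the front at 1.2 to 1.45. Light friction (about 0.03 N m) holds it wherever it is left.
- bail_grip (a point): Centre of the orange grip of the bail: a bar 12 mm in diameter and 88 mm long along the pail's y, 95 mm from the pivot axis, held by 5 mm wires at both ends, 114 mm apart lower down. Axes: y along the bar, z from the pivot axis to the bar.
- hook_stand: Twin-hook stand fixed to the countertop left or right of the shelf. Origin on the countertop, plumb under the dips of its hooks; x points from the open tips to the posts. Base plate 10 mm thick, x -35 to +125 mm, 130 mm wide. Two posts 18 mm thick (24 mm at the collars) at x = +85, y = +-32 mm. A rigid bracket clamped in the posts carries two prongs reaching towards -x.
- hook_low (a point): Point on the stand midway between the two dips if the bracket were clamped at its LOWEST, 215 mm above the countertop. The true dips (prong centre line) are 0 to 30 mm higher, different each time and not reported: feel or look for them. Axes as the stand's.
- hook_posts (a point): Point on the stand between its posts, at x = +85 mm. The prongs, 8 mm round at y = +-32 mm, run level from the posts to x = +30, slope down 12 mm to the dips at x = 0, then rise to tips at x = -22 whose tops are 20 mm above the dips' centre line. Between the prongs it is open up to a cross bar at x = +85. A grip lying in the dips has its centre 10 to 11 mm above the prong centre line.
- jar: Bystander: clear glass jar with hinged steel lid, 80 mm wide, 116 mm high, loose on the shelf beside the pail. Origin: centre of its underside.
- drill: Bystander: yellow cordless drill standing on its black battery, 175 mm long, 190 mm high, loose on the countertop on the other side of the shelf from the hook stand. Origin: centre of its underside.
- mallet: Bystander: green mallet with wooden handle, 270 mm long, 55 mm high, lying loose on the countertop in front of the shelf, head to +x. Origin: countertop level, 100 mm from the middle of the head towards the handle.
- level: Bystander: aluminium level, 22 x 400 x 50 mm, standing loose on edge behind the shelf, long axis y. Origin: centre of its underside.

How it is judged:
On the way, in this order (a step that is already met when the one before it is completed fails the run):
1. the bail stands upright (within 0.35 rad) while the pail still stands on the shelf (value of joint bail between -0.35 and 0.35 rad and z of pail in the frame of shelf below 0.071 m and x of pail in the frame of shelf above -0.03 m), for 0.2 s.
2. the pail's bottom is lifted above the rail's top while the pail is still behind the rail (z of pail in the frame of shelf above 0.102 m and x of pail in the frame of shelf above -0.03 m), for 0.05 s.
3. the pail has been drawn forward over the rail, clear of the shelf (x of pail in the frame of shelf below -0.115 m), for 0.05 s.
At the end, for the whole second after the job is handed in: The pail hangs at rest, upright within 0.3 rad, by its orange grip in the dips of both prongs: the grip's centre within -15 to +20 mm of the dips in the stand's x, within 16 mm of centre in y, along the stand's y within 0.2 rad, its weight on the hooks (x of bail_grip in the frame of hook_stand between -0.015 and 0.02 m and y of bail_grip in the frame of hook_stand between -0.016 and 0.016 m and z of bail_grip in the frame of hook_stand above 0.217 m and angle between the y axis of bail_grip and the y axis of hook_stand, either way round below 0.2 rad and contact force between pail and hook_stand above 1.5 N and angle between pail's own z axis and vertical below 0.3 rad and linear speed of pail below 0.05 m/s); the robot touches nothing.
It fails at once if the pail bumps or drags on the rail (over 8 N) (contact force between pail and rail above 8 N).
It fails at once if the pail or its bail is dropped on or forced against the hook stand (over 35 N) (contact force between pail and hook_stand above 35 N).
It fails at once if the pail tips by more than 0.7 rad (angle between pail's own z axis and vertical above 0.7 rad).
It fails at once if the jar is pushed by more than 30 mm or tipped by more than 0.4 rad (distance of jar from where it was at the start of the episode above 0.03 m or angle between jar's own z axis and vertical above 0.4 rad).
It fails at once if the drill, mallet or level is pushed by more than 30 mm or tipped by more than 0.4 rad (distance of any of drill, mallet, level from where it was at the start of the episode above 0.03 m or angle between any of drill, mallet, level's own z axis and vertical above 0.4 rad).
It also fails if it takes over 72 s, if anything falls off the work surface, if the arm or the gripper's body presses on something with over 40 N, if the wrist force passes 120 N, or if a joint passes its speed limit or range.

## Working session

There is one attempt and no reset: what is moved stays moved. The work goes in short steps, Python scripts to look and compute and a tool call to move; the robot and the scene stay as the last step left them, time stands still between calls to the robot, and variables do not carry over. Pictures are saved under pics/ and viewed, and the job is handed in when it is done.

Besides the shell and the picture viewer there is one more tool, called after "Request:" as name(argument=value, ...) on one line, values as JSON. jog_arm: Moves the arm, as the interface text tells. Its arguments: {"type":"object","properties":{"targets":{"type":"string"},"hand":{"type":"number"},"newtons":{"type":"number"}},"required":["targets"]}

```bash
mkdir -p pics; ls; cat > h.py <<'E'
import numpy as np, cv2, pickle
from bench import state, cams, workorder
def grab(n):
    f=cams.grab_frame(n); pickle.dump(f,open(f'pics/{n}.pkl','wb')); return f
def last(n): return pickle.load(open(f'pics/{n}.pkl','rb'))
def K(f):
    h,w=f['frame'].shape[:2]; fl=h/2/np.tan(np.radians(f['fovy'])/2); return fl,f['cx'],f['cy'],f['k1'],np.array(f['view'])
def proj(f,P):
    fl,cx,cy,k1,V=K(f); P=np.atleast_2d(P); c=P@V[:3,:3].T+V[:3,3]; s=c[:,:2]/c[:,2:]; r2=(s**2).sum(1,keepdims=True)
    return s*(1+k1*r2)*fl+[cx,cy]
def ray(f,uv):
    fl,cx,cy,k1,V=K(f); d=(np.array(uv,float)-[cx,cy])/fl; s=d.copy()
    for _ in range(30): s=d/(1+k1*(s@s))
    R=V[:3,:3]; o=-R.T@V[:3,3]; v=R.T@np.r_[s,1]; return o,v/np.linalg.norm(v)
def onz(f,uv,z):
    o,v=ray(f,uv); return o+v*(z-o[2])/v[2]
def tri(f1,a,f2,b):
    o1,v1=ray(f1,a);o2,v2=ray(f2,b)
    t=np.linalg.lstsq(np.c_[v1,-v2],o2-o1,rcond=None)[0]; p,q=o1+v1*t[0],o2+v2*t[1]; return (p+q)/2,np.linalg.norm(p-q)
def save(f,name,box=None,s=1):
    im=f['frame'][:,:,::-1]
    if box: x0,y0,x1,y1=box; im=im[y0:y1,x0:x1]
    im=cv2.resize(im,None,fx=s,fy=s,interpolation=cv2.INTER_CUBIC); cv2.imwrite(f'pics/{name}.png',im)
E
python3 - <<'E'
from h import *
for n in('scene','top'):
    f=grab(n); save(f,n+'0'); print(n,K(f)[:4],-K(f)[4][:3,:3].T@K(f)[4][:3,3]);print(K(f)[4].round(3))
s=state(); print({k:np.round(v,3) for k,v in s.items()})
E
```

```text
pics
scene (np.float64(557.1281437990401), 331.0633948569484, 238.39846127688924, -0.17067999008211088) [ 1.02832961 -0.70453895  0.80962635]
[[ 0.839  0.544  0.013 -0.49 ]
 [ 0.343 -0.509 -0.789 -0.072]
 [-0.423  0.667 -0.614  1.402]
 [ 0.     0.     0.     1.   ]]
top (np.float64(554.0943779632632), 322.44915135856263, 239.4927197854335, -0.13506564908050353) [0.51803601 0.00914295 1.40476256]
[[ 0.014 -1.     0.01  -0.013]
 [-0.998 -0.014 -0.065  0.608]
 [ 0.065 -0.009 -0.998  1.368]
 [ 0.     0.     0.     1.   ]]
{'t': np.float64(0.1), 'q': array([ 1.305,  0.265,  1.605, -0.   ,  1.274, -0.037]), 'qvel': array([-0.001, -0.004, -0.003,  0.001,  0.001, -0.004]), 'joint_torque': array([ 0.0000e+00, -5.0361e+01, -3.5807e+01,  7.3000e-02,  2.3000e-02,
       -0.0000e+00]), 'tcp_pos': array([0.153, 0.657, 0.26 ]), 'tool_rot': array([[-0.974,  0.227, -0.001],
       [ 0.227,  0.974, -0.002],
       [ 0.   , -0.002, -1.   ]]), 'wrist_force': array([ 0.31 , -0.664, -0.333]), 'moment': array([ 0.023, -0.04 , -0.021]), 'width': np.float64(0.088)}
```

View pics/scene0.png

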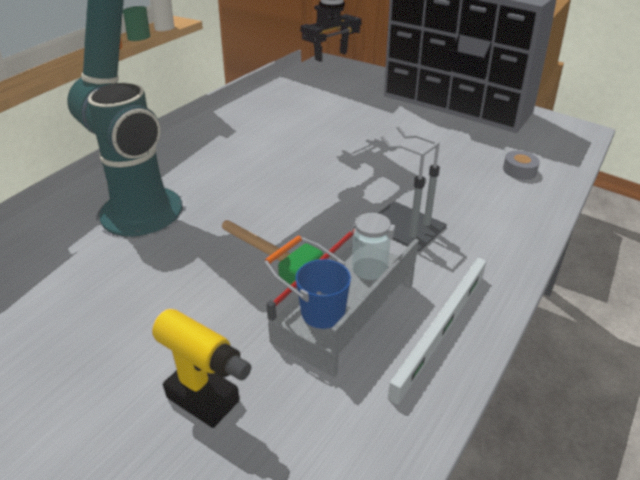

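View pics/top0.png

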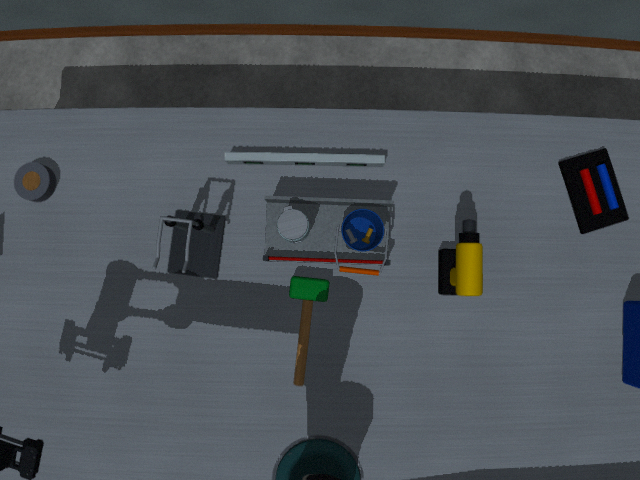

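The scene view shows the pail at (323,293) with its folded grip at (284,249), the jar at (371,246) and the hook stand at (415,200). The top view shows the grip at (360,270), the pail at (362,229), and the hook prongs at rows 216–270 around columns 158–190. I'll enlarge both.

```bash
python3 - <<'E'
from h import *
save(last('scene'),'s_crop',(245,210,375,340),6);save(last('top'),'t_crop',(255,185,405,305),5)
save(last('scene'),'s_hook',(330,120,460,250),6);save(last('top'),'t_hook',(140,190,240,290),6)
E
```

```text
(no output)
```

View pics/s_crop.png

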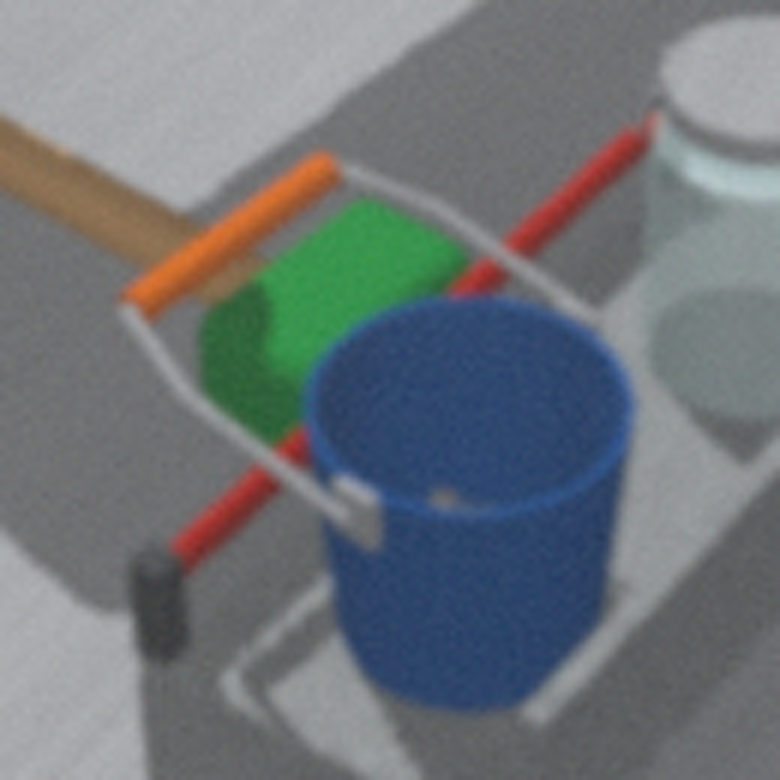

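View pics/t_crop.png

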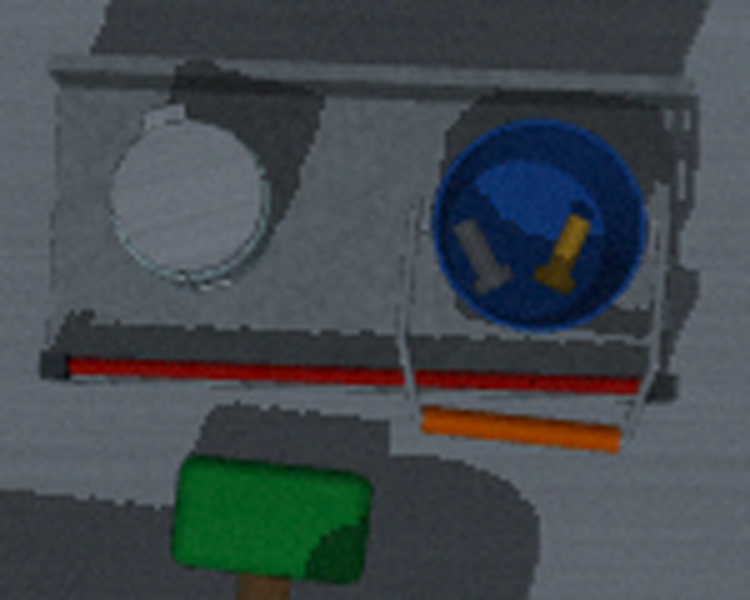

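View pics/s_hook.png

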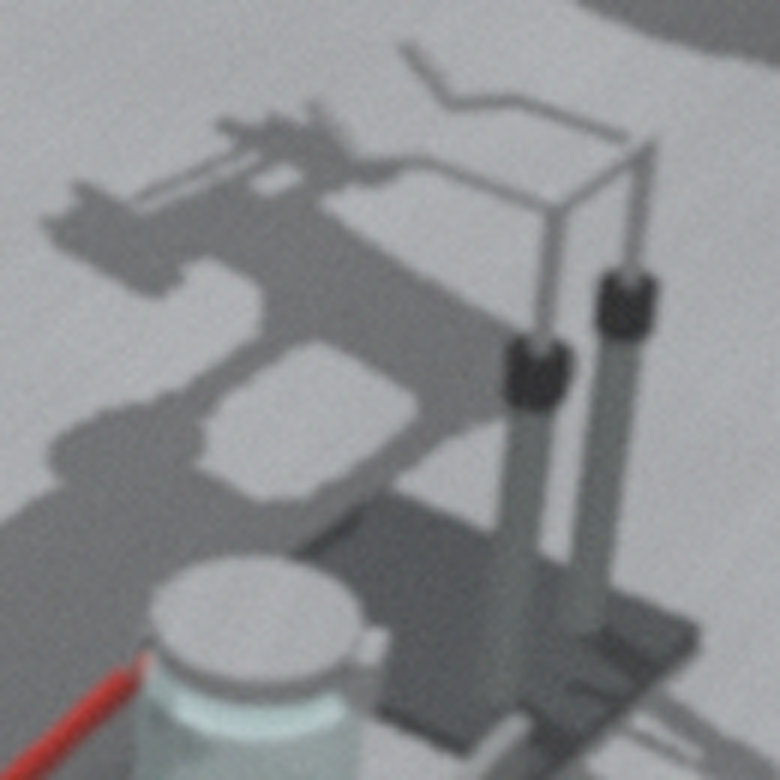

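View pics/t_hook.png

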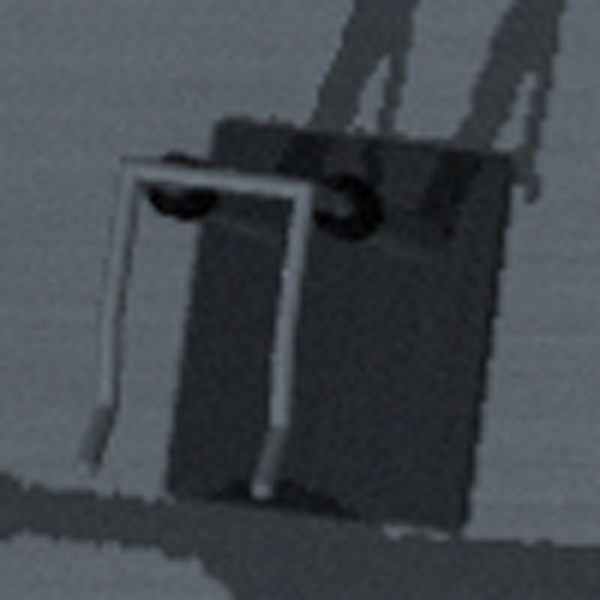

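```bash
python3 - <<'E'
from h import *
from scipy.optimize import least_squares
S,T=last('scene'),last('top')
sc=lambda u,v:(245+u/6,210+v/6); tc=lambda u,v:(255+u/5,185+v/5)
sh=lambda u,v:(330+u/6,120+v/6); th=lambda u,v:(140+u/6,190+v/6)
# rail ends / shelf
print('rail top L,R',onz(T,tc(68,367),.1),onz(T,tc(640,386),.1))
print('grip', tri(S,sc(138,303),T,tc(620,439)), tri(S,sc(333,166),T,tc(424,420)))
ang=np.linspace(0,2*np.pi,60,endpoint=False)
def pail(p):
    x,y,w,b=p; c,s=np.cos(w),np.sin(w); R=np.array([[c,-s,0],[s,c,0],[0,0,1]])
    g=lambda yy:R@np.array([-95*np.sin(b),yy,85+95*np.cos(b)])/1e3+[x,y,.065]
    return R,g
def res(p):
    R,g=pail(p); r=[]
    r+=list((proj(S,[g(-44),g(44)])-[sc(138,303),sc(333,166)]).ravel())
    r+=list((proj(T,[g(-44),g(44)])-[tc(620,439),tc(424,420)]).ravel())
    rim=np.c_[49*np.cos(ang),49*np.sin(ang),90+0*ang]/1e3@R.T+[p[0],p[1],.065]
    a=proj(T,rim); b=proj(S,rim)
    tl,bl=tc(432,120),tc(646,331); r+=[a[:,0].min()-tl[0],a[:,0].max()-bl[0],a[:,1].min()-tl[1],a[:,1].max()-bl[1]]
    tl,bl=sc(308,297),sc(635,517); r+=[b[:,0].min()-tl[0],b[:,0].max()-bl[0],b[:,1].min()-tl[1],b[:,1].max()-bl[1]]
    return r
s=least_squares(res,[.6,-.1,0,1.3],x_scale=[.01,.01,.1,.1]); print('pail',s.x.round(4),np.round(s.fun,1)); R,g=pail(s.x);print('g',g(0),g(-44),g(44))
def hk(p):
    x,y,w,h=p; c,s_=np.cos(w),np.sin(w); R=np.array([[c,-s_,0],[s_,c,0],[0,0,1]])
    return lambda P:np.array(P)@R.T/1e3+[x,y,0]
def resh(p):
    f=hk(p);h=215+1e3*p[3];r=[]
    r+=list((proj(T,f([[125,65,10],[125,-65,10],[-35,-65,10],[-35,65,10]]))-[th(218,122),th(512,152),th(465,528),th(168,495)]).ravel())
    r+=list((proj(S,f([[0,32,h],[0,-32,h],[30,32,h+12],[30,-32,h+12]]))-[sh(448,104),sh(352,165),sh(518,98),sh(425,160)]).ravel())
    r+=list((proj(T,f([[0,32,h],[0,-32,h]]))-[th(107,405),th(280,427)]).ravel())
    return r
s=least_squares(resh,[.6,.3,0,.015],x_scale=.01); print('hook',s.x.round(4),np.round(s.fun,1))
f=hk(s.x); print(f([0,0,225]))
print('jar lid',[onz(T,tc(190,200),.065+.116)])
E
```

```text
rail top L,R [0.55644539 0.12302386 0.1       ] [ 0.55128293 -0.14687394  0.1       ]
grip (array([ 0.52766048, -0.12816281,  0.17055111]), np.float64(0.0048938967807737686)) (array([ 0.53549108, -0.04041068,  0.16879832]), np.float64(0.005937597978476752))
pail [ 0.6246 -0.0933 -0.0989  1.3613] [-1.2  0.3 -1.2 -0.2 -0.8 -0.9 -0.8 -1.5 -0.4 -0.1 -1.5 -0.6 -1.4 -0.2
 -0.9 -0.4]
g [ 0.53211604 -0.08416321  0.16976026] [ 0.52777248 -0.12794829  0.16976026] [ 0.5364596  -0.04037812  0.16976026]
hook [ 0.5487  0.3206 -0.1034  0.001 ] [-1.1 -0.8  0.   0.1 -0.2  0.2 -1.  -0.6 -0.6 -0.3 -0.1 -0.4 -0.7  0.1
 -0.6 -0.   0.6 -0.4  0.7 -0.5]
[0.54873853 0.32058544 0.225     ]
jar lid [array([0.62889269, 0.06329579, 0.181     ])]
```

```bash
cat >> h.py <<'E'
def tgt(P,yaw):
    """tool shift (m) and turn to bring the TCP to P with the jaw axis at yaw"""
    s=state(); R=np.array(s['tool_rot']); d=R.T@(np.array(P)-s['tcp_pos'])
    y=np.arctan2(R[1,1],R[0,1]); t=-(yaw-y); t=(t+np.pi/2)%np.pi-np.pi/2
    print('shift',d.round(4),'turn',round(t,3),'now',np.round(s['tcp_pos'],4),'yaw',round(y,3),'t',s['t'],'w',round(s['width'],4),'F',np.round(s['wrist_force'],1),'q6',round(s['q'][5],2))
E
python3 -c "
from h import *
tgt([.532,-.084,.26],-.099)"
```

```text
shift [-0.5372 -0.6355  0.0008] turn 1.441 now [0.153  0.6568 0.2595] yaw 1.342 t 0.1 w 0.0883 F [ 0.3 -0.7 -0.3] q6 -0.04
```

Request:
jog_arm(targets="-0.03 -0.035 0 0.08; -0.06 -0.07 0 0.16; -0.09 -0.105 0 0.24; -0.12 -0.14 0 0.32; -0.15 -0.175 0 0.4; -0.18 -0.21 0 0.48; -0.21 -0.245 0 0.56; -0.24 -0.28 0 0.64", hand=0.45, newtons=4)

```text
t: 0.9
tcp_pos: [0.3234, 0.3278, 0.2597]
tool_rot: [[-0.644, 0.765, -0.001], [0.765, 0.644, -0.002], [-0.001, -0.002, -1.0]]
wrist_force: [0.4, 0.3, -0.1]
width: 0.0267
```

```bash
python3 -c "
from h import *
tgt([.532,-.084,.26],-.099)"
```

```text
shift [-0.4494 -0.1054  0.0005] turn 0.798 now [0.3234 0.3278 0.2597] yaw 0.699 t 0.9 w 0.0267 F [ 0.4  0.3 -0.1] q6 0.04
```

Request:
jog_arm(targets="-0.044 -0.01 0 0.08; -0.088 -0.02 0 0.16; -0.132 -0.03 0 0.24; -0.176 -0.04 0 0.32; -0.22 -0.05 0 0.4; -0.264 -0.06 0 0.48; -0.308 -0.07 0 0.56; -0.352 -0.08 0 0.64")

```text
t: 1.7
tcp_pos: [0.4889, 0.0051, 0.2601]
tool_rot: [[-0.056, 0.998, -0.001], [0.998, 0.056, -0.002], [-0.002, -0.001, -1.0]]
wrist_force: [1.1, -0.2, -0.2]
width: 0.0242
```

```bash
python3 -c "
from h import *
tgt([.532,-.084,.21],-.099)"
```

```text
shift [-0.0912  0.0381  0.0502] turn 0.155 now [0.4889 0.0051 0.2601] yaw 0.056 t 1.7 w 0.0242 F [ 1.1 -0.2 -0.2] q6 -0.09
```

Request:
jog_arm(targets="-0.03 0.013 0 0.05; -0.06 0.025 0 0.1; -0.091 0.038 0 0.155; -0.091 0.038 0.015 0.155; -0.091 0.038 0.03 0.155; -0.091 0.038 0.04 0.155; -0.091 0.038 0.05 0.155; -0.091 0.038 0.05 0.155")

```text
t: 2.5
tcp_pos: [0.5302, -0.0825, 0.2078]
tool_rot: [[0.098, 0.995, -0.005], [0.995, -0.098, -0.001], [-0.002, -0.005, -1.0]]
wrist_force: [-0.6, 0.6, -0.0]
width: 0.0245
```

```bash
python3 -c "
from h import *
tgt([.532,-.084,.173],-.099)
S,T=grab('scene'),grab('top')
save(S,'s1',(235,170,375,310),5);save(T,'t1',(285,185,435,305),5)"
```

```text
shift [-0.0012  0.0021  0.0348] turn 0.001 now [ 0.5302 -0.0825  0.2078] yaw -0.098 t 2.5 w 0.0245 F [-0.6  0.6 -0. ] q6 -0.1
```

View pics/s1.png

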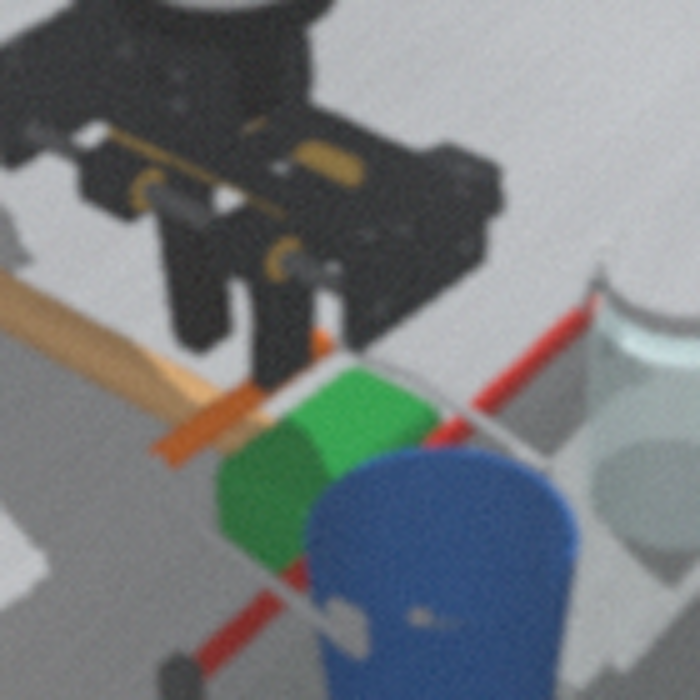

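View pics/t1.png

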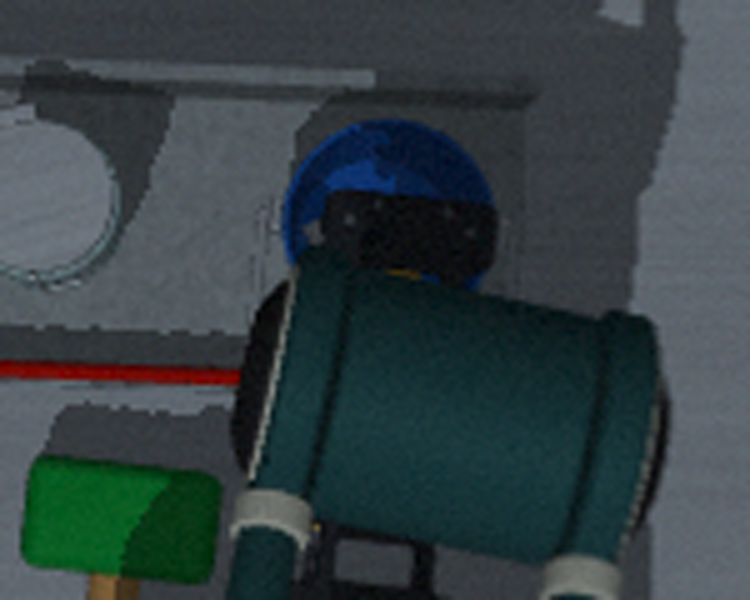

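Scene crop: the two fingers (tips at about (195,345) and (280,380)) straddle the orange bar running (160,455)–(330,340). I'll descend over it.

Request:
jog_arm(targets="-0.001 0.002 0 0; -0.001 0.002 0 0; -0.001 0.002 0.007 0; -0.001 0.002 0.014 0; -0.001 0.002 0.021 0; -0.001 0.002 0.028 0; -0.001 0.002 0.035 0; -0.001 0.002 0.035 0", hand=0.32)

```text
t: 3.4
tcp_pos: [0.5324, -0.0841, 0.1733]
tool_rot: [[0.098, 0.995, -0.004], [0.995, -0.098, -0.001], [-0.002, -0.004, -1.0]]
wrist_force: [-1.0, -0.1, 0.2]
width: 0.0302
```

```bash
python3 -c "
from h import *
tgt([.532,-.084,.173],-.099)
S=grab('scene')
save(S,'s2',(235,170,375,310),5)"
```

```text
shift [ 0.0001 -0.0004  0.0003] turn 0.001 now [ 0.5324 -0.0841  0.1733] yaw -0.098 t 3.4 w 0.0302 F [-1.  -0.1  0.2] q6 -0.1
```

View pics/s2.png

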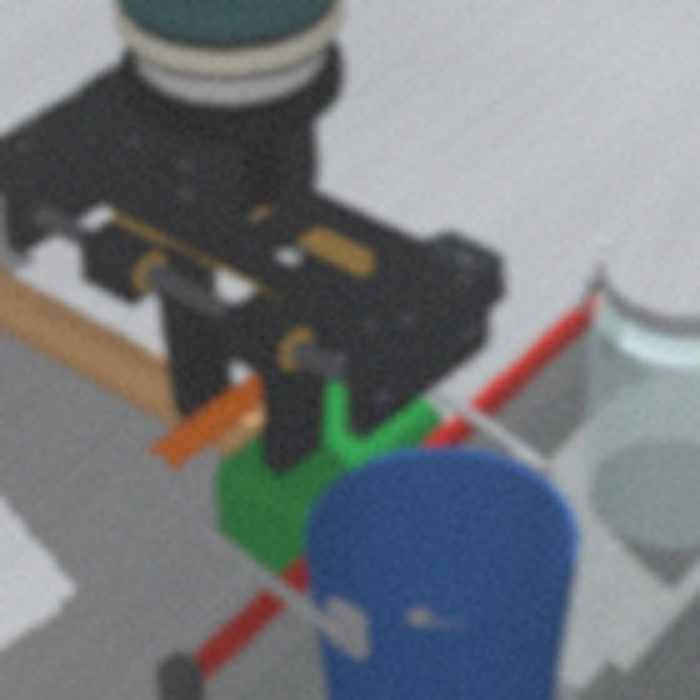

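The bar now sits between the fingers at (210,420). Closing lightly.

Request:
jog_arm(targets="0 0 0 0; 0 0 0 0; 0 0 0 0; 0 0 0 0; 0 0 0 0; 0 0 0 0; 0 0 0 0; 0 0 0 0", hand=1, newtons=4)

```text
t: 4.25
tcp_pos: [0.5327, -0.0842, 0.1739]
tool_rot: [[0.098, 0.995, -0.004], [0.995, -0.098, -0.001], [-0.002, -0.003, -1.0]]
wrist_force: [-3.3, 0.8, 0.0]
width: 0.0116
```

```bash
python3 - <<'E'
from h import *
tgt([.532,-.084,.173],-.099)
# arc in pail frame, relative to start b0
b0=1.36; r0=95
for b in np.linspace(b0,0.0,25)[1:]:
    r=95-1.5*(b0-b)/b0
    print(round(b,2), 'fwd %.1f up %.1f'%(-r*np.sin(b)+95*np.sin(b0), r*np.cos(b)-95*np.cos(b0)))
E
```

```text
shift [ 0.0001 -0.0007  0.0009] turn 0.001 now [ 0.5327 -0.0842  0.1739] yaw -0.098 t 4.25 w 0.0116 F [-3.3  0.8  0. ] q6 -0.1
1.3 fwd 1.3 up 5.2
1.25 fwd 3.0 up 10.3
1.19 fwd 4.9 up 15.4
1.13 fwd 7.1 up 20.3
1.08 fwd 9.5 up 25.0
1.02 fwd 12.3 up 29.6
0.96 fwd 15.3 up 34.1
0.91 fwd 18.5 up 38.4
0.85 fwd 21.9 up 42.4
0.79 fwd 25.6 up 46.3
0.74 fwd 29.5 up 50.0
0.68 fwd 33.6 up 53.4
0.62 fwd 37.9 up 56.6
0.57 fwd 42.4 up 59.5
0.51 fwd 47.0 up 62.2
0.45 fwd 51.7 up 64.6
0.4 fwd 56.6 up 66.8
0.34 fwd 61.6 up 68.6
0.28 fwd 66.7 up 70.2
0.23 fwd 71.8 up 71.5
0.17 fwd 77.0 up 72.5
0.11 fwd 82.3 up 73.1
0.06 fwd 87.6 up 73.5
0.0 fwd 92.9 up 73.6
```

Request:
jog_arm(targets="0 0.001 -0.005 0; 0 0.003 -0.010 0; 0 0.005 -0.015 0; 0 0.007 -0.020 0; 0 0.0095 -0.025 0; 0 0.0125 -0.0295 0; 0 0.0155 -0.034 0; 0 0.0185 -0.038 0")

```text
t: 5.05
tcp_pos: [0.5516, -0.086, 0.2124]
tool_rot: [[0.098, 0.995, -0.003], [0.995, -0.098, -0.002], [-0.002, -0.003, -1.0]]
wrist_force: [-1.6, -0.7, 0.1]
width: 0.0115
```

```bash
python3 -c "
from h import *
tgt([.532,-.084,.173],-.099)
S=grab('scene')
save(S,'s3',(235,170,375,310),5)"
```

```text
shift [ 0.0001 -0.0196  0.0395] turn 0.001 now [ 0.5516 -0.086   0.2124] yaw -0.098 t 5.05 w 0.0115 F [-1.6 -0.7  0.1] q6 -0.1
```

View pics/s3.png

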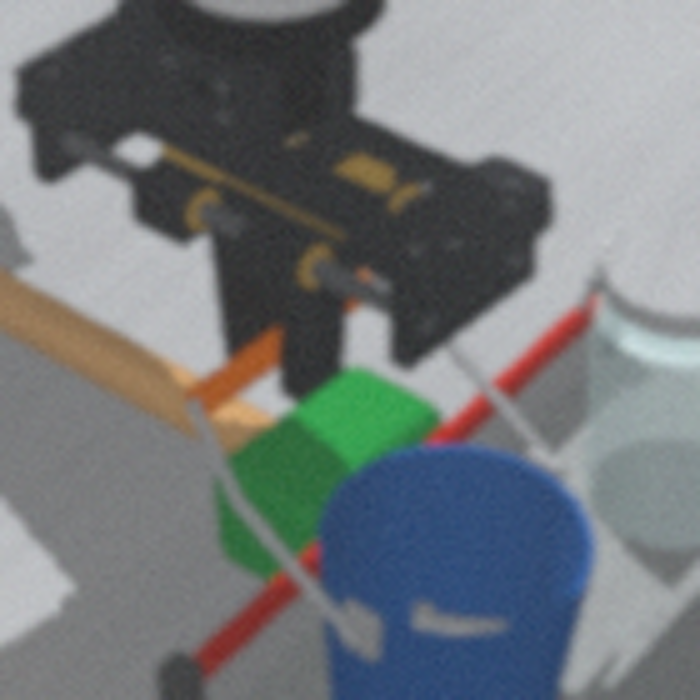

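The pail rim shifted about 3 raw px (some 4 mm backwards), still standing. The arc continues.

Request:
jog_arm(targets="0 0.0035 -0.004 0; 0 0.007 -0.008 0; 0 0.011 -0.0115 0; 0 0.015 -0.015 0; 0 0.0195 -0.018 0; 0 0.024 -0.021 0; 0 0.0285 -0.024 0; 0 0.033 -0.026 0")

```text
t: 5.9
tcp_pos: [0.5858, -0.0894, 0.2396]
tool_rot: [[0.098, 0.995, -0.001], [0.995, -0.098, -0.002], [-0.002, -0.001, -1.0]]
wrist_force: [-2.5, -0.0, 1.5]
width: 0.012
```

Request:
jog_arm(targets="0 0.005 -0.002 0; 0 0.010 -0.004 0; 0 0.015 -0.0055 0; 0 0.020 -0.007 0; 0 0.0255 -0.008 0; 0 0.031 -0.0085 0; 0 0.036 -0.009 0; 0 0.036 -0.009 0")

```text
t: 6.7
tcp_pos: [0.6227, -0.093, 0.2491]
tool_rot: [[0.098, 0.995, 0.0], [0.995, -0.098, -0.002], [-0.002, 0.0, -1.0]]
wrist_force: [-2.8, 0.7, 4.3]
width: 0.0104
```

```bash
python3 -c "
from h import *
tgt([.6246,-.0933,.248],-.099)
S=grab('scene')
save(S,'s4',(235,170,375,340),5)"
```

```text
shift [-0.0001  0.0019  0.0011] turn 0.001 now [ 0.6227 -0.093   0.2491] yaw -0.098 t 6.7 w 0.0104 F [-2.8  0.7  4.3] q6 -0.09
```

View pics/s4.png

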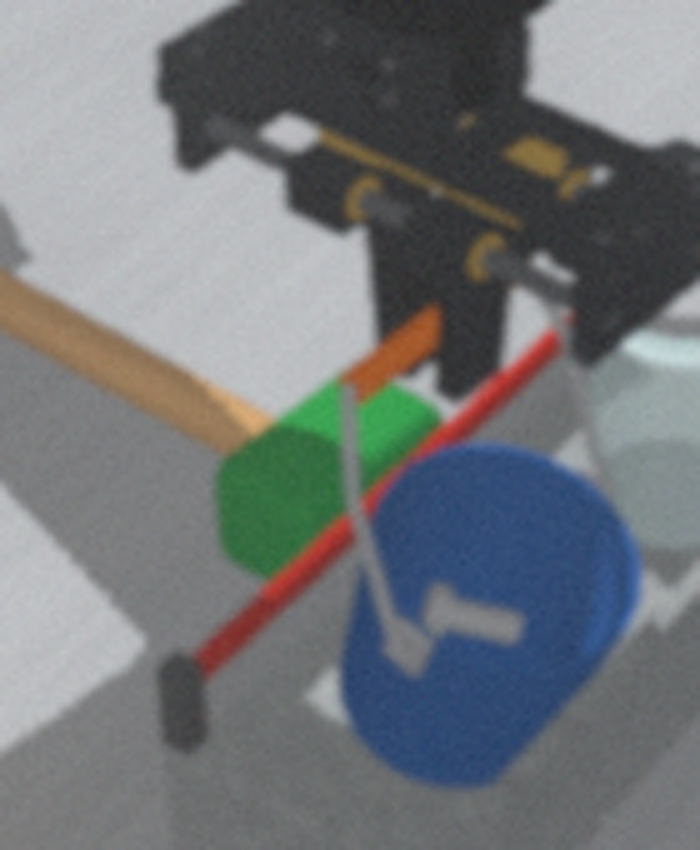

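The pail has been tipped back here: its rim leans towards +x, and the ear is at crop (405,645). I'll work out the tilt before moving anything.

```bash
python3 - <<'E'
from h import *
import pickle
S=last('scene')
w=-.099; ex=np.array([np.cos(w),np.sin(w),0]); ey=np.array([-np.sin(w),np.cos(w),0])
c=np.array([.6227,-.093,.246])
def pl(uv,yo):
    o,v=ray(S,uv); t=((c+ey*yo-o)@ey)/(v@ey); p=o+v*t-c; return np.round([p@ex*1e3,p[2]*1e3],1)
for uv in [(405,645),(400,630),(410,655)]: print('ear rel bar (x,z) mm',pl((235+uv[0]/5,170+uv[1]/5),-.056))
print('bar end',pl((235+345/5,170+388/5),-.044))
# bottom back / lowest silhouette points
for uv in [(460,787),(497,780),(345,690),(385,765)]:print(uv, onz(S,(235+uv[0]/5,170+uv[1]/5),.065))
E
```

```text
ear rel bar (x,z) mm [ 32.9 -85.2]
ear rel bar (x,z) mm [ 30.8 -79.6]
ear rel bar (x,z) mm [ 35.1 -88.5]
bar end [-1.8 -0.5]
(460, 787) [ 0.65213527 -0.12047818  0.065     ]
(497, 780) [ 0.66142904 -0.11012259  0.065     ]
(345, 690) [ 0.58896736 -0.10303518  0.065     ]
(385, 765) [ 0.62333792 -0.12655289  0.065     ]
```

Request:
jog_arm(targets="0 -0.006 -0.000 0; 0 -0.012 0.001 0; 0 -0.019 0.003 0; 0 -0.026 0.006 0; 0 -0.033 0.010 0; 0 -0.040 0.014 0; 0 -0.046 0.018 0; 0 -0.050 0.021 0", newtons=3)

```text
t: 7.55
tcp_pos: [0.5715, -0.0881, 0.2276]
tool_rot: [[0.098, 0.995, -0.001], [0.995, -0.098, -0.002], [-0.002, -0.001, -1.0]]
wrist_force: [-1.9, 0.1, 3.3]
width: 0.0094
```

```bash
cat >> h.py <<'E'
def look(name,box=(235,170,375,340),s=5):
    S=grab('scene'); save(S,name,box,s); return S
E
python3 -c "
from h import *
tgt([.6246,-.0933,.248],-.099)
look('s5')"
```

```text
shift [ 0.      0.0533 -0.0204] turn 0.001 now [ 0.5715 -0.0881  0.2276] yaw -0.098 t 7.55 w 0.0094 F [-1.9  0.1  3.3] q6 -0.1
```

View pics/s5.png

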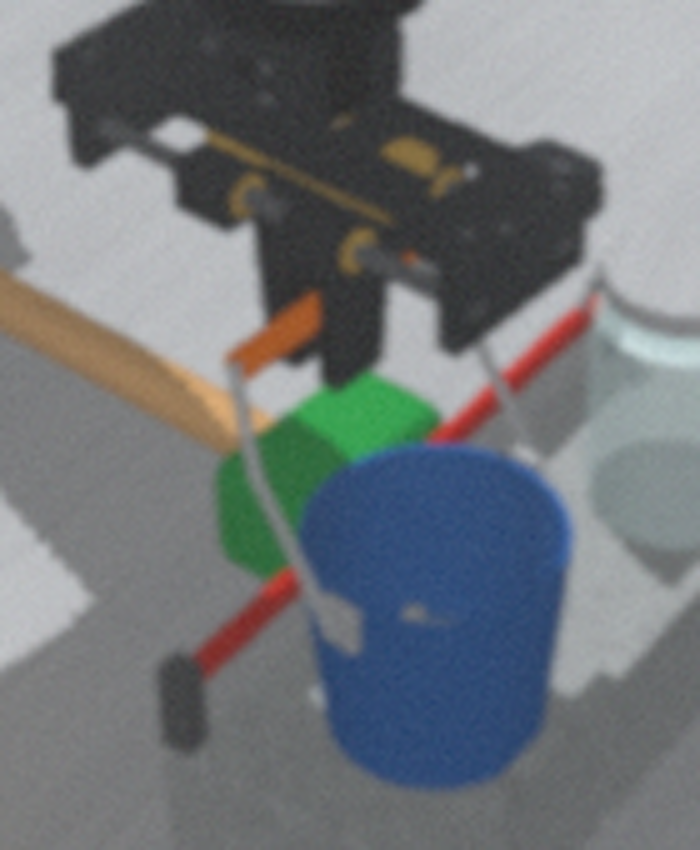

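The pail is standing again at its original place, and the bar has crept up between the pads. The grip must be blocking the bar's rotation, so I'll open to a loose cage and push the bail up with one finger.

Request:
jog_arm(targets="0 0 0 0; 0 0 0 0; 0 0 0 0; 0 0 0 0; 0 0 0 0; 0 0 0 0; 0 0 0 0; 0 0 0 0", hand=0.5)

```text
t: 8.4
tcp_pos: [0.5709, -0.088, 0.227]
tool_rot: [[0.098, 0.995, -0.003], [0.995, -0.098, -0.002], [-0.002, -0.002, -1.0]]
wrist_force: [-0.4, -0.0, 0.5]
width: 0.0224
```

```bash
python3 - <<'E'
from h import *
tgt([.6246,-.0933,.248],-.099)
S=look('s6')
E
```

```text
shift [-0.      0.0539 -0.0211] turn 0.001 now [ 0.5709 -0.088   0.227 ] yaw -0.098 t 8.4 w 0.0224 F [-0.4 -0.   0.5] q6 -0.1
```

View pics/s6.png

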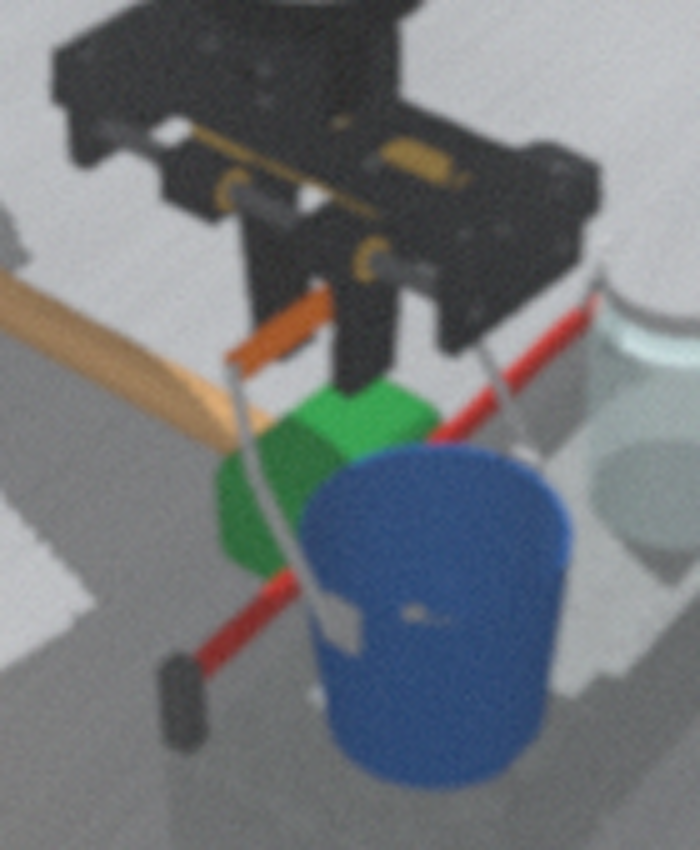

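Request:
jog_arm(targets="0 0.006 -0.004 0; 0 0.012 -0.007 0; 0 0.018 -0.010 0; 0 0.024 -0.013 0; 0 0.030 -0.015 0; 0 0.036 -0.017 0; 0 0.042 -0.018 0; 0 0.042 -0.018 0")

```text
t: 9.25
tcp_pos: [0.6136, -0.0922, 0.245]
tool_rot: [[0.098, 0.995, -0.002], [0.995, -0.098, -0.002], [-0.002, -0.002, -1.0]]
wrist_force: [0.2, -0.8, -0.5]
width: 0.0216
```

```bash
python3 - <<'E'
from h import *
tgt([.6246,-.0933,.248],-.099)
S=look('s7')
E
```

```text
shift [-0.     0.011 -0.003] turn 0.001 now [ 0.6136 -0.0922  0.245 ] yaw -0.098 t 9.25 w 0.0216 F [ 0.2 -0.8 -0.5] q6 -0.09
```

View pics/s7.png

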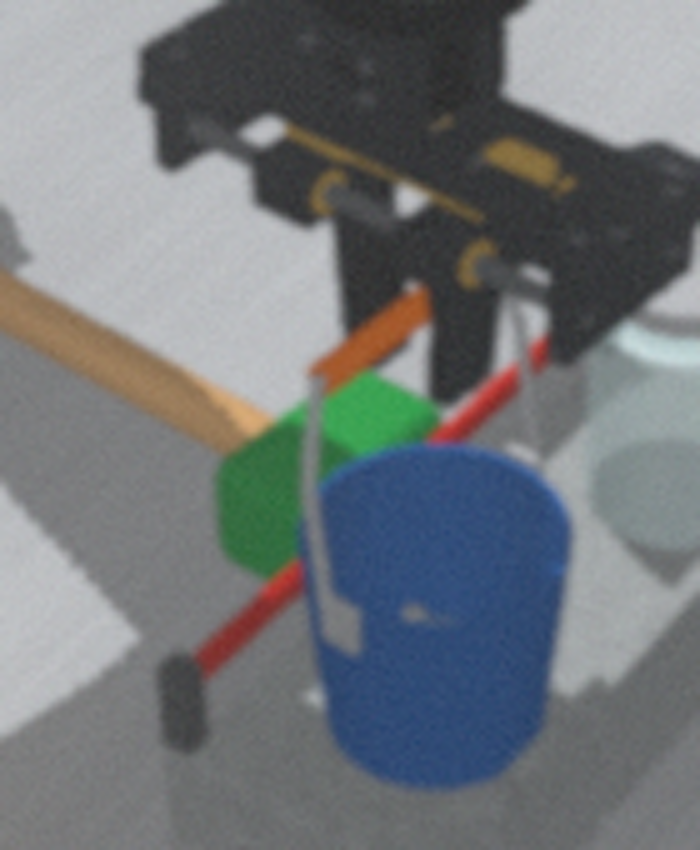

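The bail is nearly upright and the pail has not moved. I'll push the last few mm, centre the jaws, then grip.

Request:
jog_arm(targets="0 0.004 -0.001 0; 0 0.008 -0.003 0; 0 0.012 -0.003 0; 0 0.013 -0.003 0; 0 0.010 -0.003 0; 0 0.009 -0.003 0; 0 0.008 -0.003 0; 0 0.008 -0.003 0")

```text
t: 10.1
tcp_pos: [0.6208, -0.0929, 0.2479]
tool_rot: [[0.098, 0.995, -0.002], [0.995, -0.098, -0.002], [-0.002, -0.002, -1.0]]
wrist_force: [0.7, -0.2, 0.3]
width: 0.0219
```

Request:
jog_arm(targets="0 0 0 0; 0 0 0 0; 0 0 0 0; 0 0 0 0; 0 0 0 0; 0 0 0 0; 0 0 0 0; 0 0 0 0", hand=1, newtons=25)

```text
t: 10.9
tcp_pos: [0.6209, -0.0929, 0.248]
tool_rot: [[0.098, 0.995, -0.002], [0.995, -0.098, -0.002], [-0.002, -0.002, -1.0]]
wrist_force: [0.2, 0.6, 2.4]
width: 0.0103
```

```bash
python3 - <<'E'
from h import *
tgt([.6246,-.0933,.248],-.099)
S=look('s8')
E
```

```text
shift [-0.      0.0037  0.    ] turn 0.001 now [ 0.6209 -0.0929  0.248 ] yaw -0.098 t 10.9 w 0.0103 F [0.2 0.6 2.4] q6 -0.09
```

View pics/s8.png

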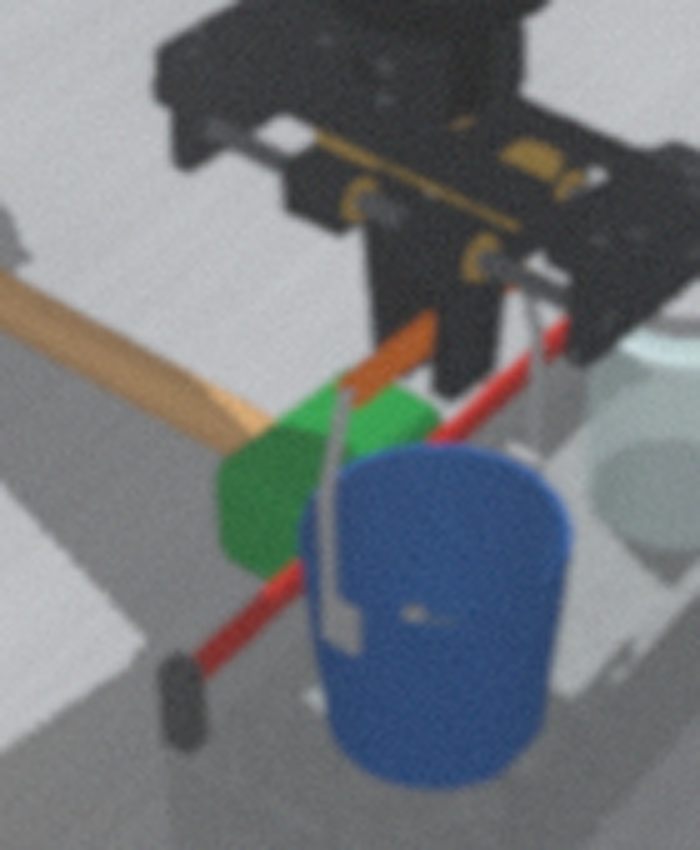

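Bail upright, pail standing. Now I'll lift straight up.

Request:
jog_arm(targets="0 0 -0.003 0; 0 0 -0.008 0; 0 0 -0.015 0; 0 0 -0.023 0; 0 0 -0.032 0; 0 0 -0.042 0; 0 0 -0.050 0; 0 0 -0.055 0", newtons=40)

```text
t: 11.75
tcp_pos: [0.6215, -0.0929, 0.3047]
tool_rot: [[0.098, 0.995, -0.0], [0.995, -0.098, -0.002], [-0.002, -0.0, -1.0]]
wrist_force: [-0.5, 0.6, -4.7]
width: 0.0104
```

```bash
python3 - <<'E'
from h import *
tgt([.6246,-.0933,.248],-.099)
S=look('s9')
E
```

```text
shift [0.     0.0031 0.0567] turn 0.001 now [ 0.6215 -0.0929  0.3047] yaw -0.098 t 11.75 w 0.0104 F [-0.5  0.6 -4.7] q6 -0.09
```

View pics/s9.png

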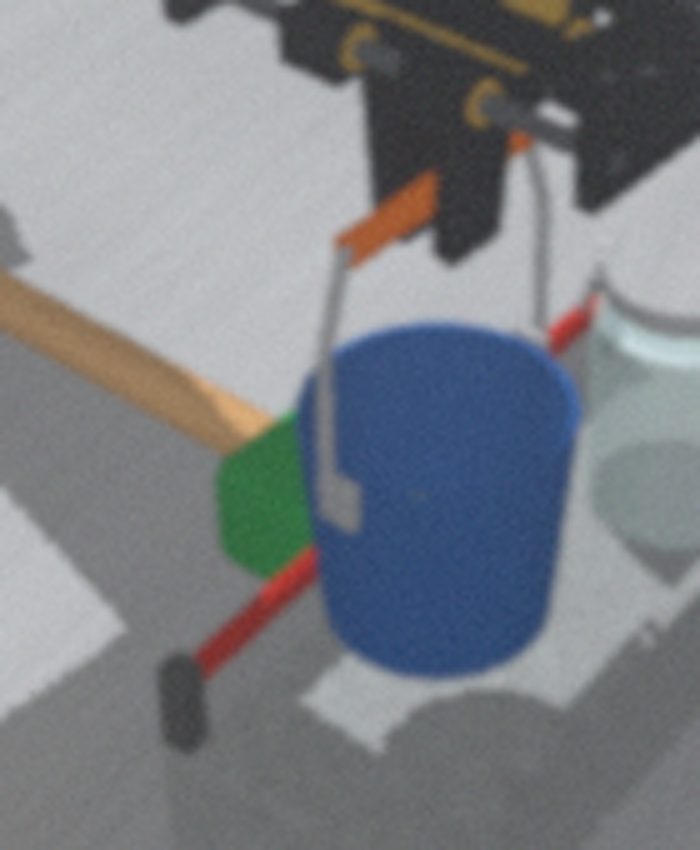

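Request:
jog_arm(targets="0 0 -0.008 0; 0 0 -0.018 0; 0 0 -0.028 0; 0 -0.002 -0.030 0; 0 -0.007 -0.030 0; 0 -0.015 -0.030 0; 0 -0.026 -0.030 0; 0 -0.038 -0.030 0")

```text
t: 12.6
tcp_pos: [0.5825, -0.0889, 0.3345]
tool_rot: [[0.098, 0.995, -0.001], [0.995, -0.098, -0.002], [-0.002, -0.001, -1.0]]
wrist_force: [-0.6, -0.4, -4.8]
width: 0.0099
```

Request:
jog_arm(targets="0 -0.014 0 0; 0 -0.028 0 0; 0 -0.042 0 0; 0 -0.056 0 0; 0 -0.070 0 0; 0 -0.082 0 0; 0 -0.092 0 0; 0 -0.100 0 0")

```text
t: 13.4
tcp_pos: [0.4821, -0.0791, 0.3347]
tool_rot: [[0.098, 0.995, -0.001], [0.995, -0.098, -0.002], [-0.002, -0.0, -1.0]]
wrist_force: [-0.6, -0.2, -4.5]
width: 0.0099
```

```bash
python3 - <<'E'
from h import *
tgt([.475,.1,.333],-.103)
S=look('s10',(190,100,390,340),3.3)
E
```

```text
shift [ 0.1775 -0.0246  0.0013] turn 0.005 now [ 0.4821 -0.0791  0.3347] yaw -0.098 t 13.4 w 0.0099 F [-0.6 -0.2 -4.5] q6 -0.11
```

View pics/s10.png

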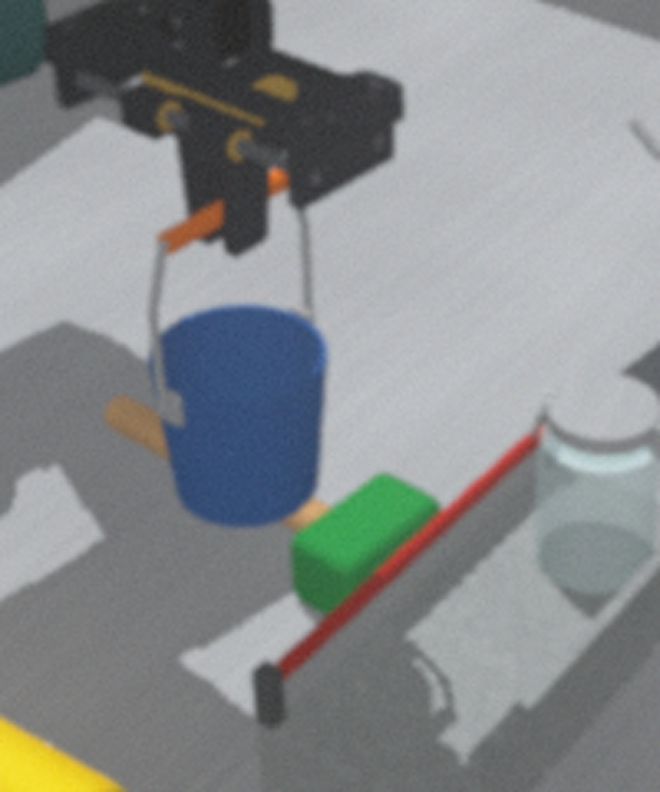

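Pail is clear of the rail and upright. Traversing to a staging point in front of the hooks.

Request:
jog_arm(targets="0.008 -0.002 0 0; 0.024 -0.005 0 0; 0.046 -0.009 0 0; 0.072 -0.015 0 0; 0.098 -0.02 0 0; 0.124 -0.025 0 0; 0.15 -0.031 0 0; 0.176 -0.036 0 0")

```text
t: 14.25
tcp_pos: [0.4626, 0.1014, 0.3344]
tool_rot: [[0.098, 0.995, -0.001], [0.995, -0.098, -0.002], [-0.002, -0.001, -1.0]]
wrist_force: [0.1, -0.0, -4.3]
width: 0.0102
```

Request:
jog_arm(targets="0.026 -0.005 0 0; 0.052 -0.011 0 0; 0.078 -0.016 0 0; 0.104 -0.021 0 0; 0.13 -0.027 0 0; 0.154 -0.032 0 0; 0.176 -0.036 0 0; 0.194 -0.04 0 0")

```text
t: 15.05
tcp_pos: [0.4416, 0.3005, 0.3339]
tool_rot: [[0.097, 0.995, -0.001], [0.995, -0.097, -0.001], [-0.001, -0.001, -1.0]]
wrist_force: [0.0, -0.6, -4.8]
width: 0.0102
```

```bash
python3 - <<'E'
from h import *
tgt([.439,.332,.333],-.103)
S=look('s11',(280,60,460,250),4)
T=grab('top'); save(T,'t11',(110,180,270,300),5)
E
```

```text
shift [ 0.0311 -0.0056  0.0009] turn 0.006 now [0.4416 0.3005 0.3339] yaw -0.097 t 15.05 w 0.0102 F [ 0.  -0.6 -4.8] q6 0.65
```

View pics/s11.png

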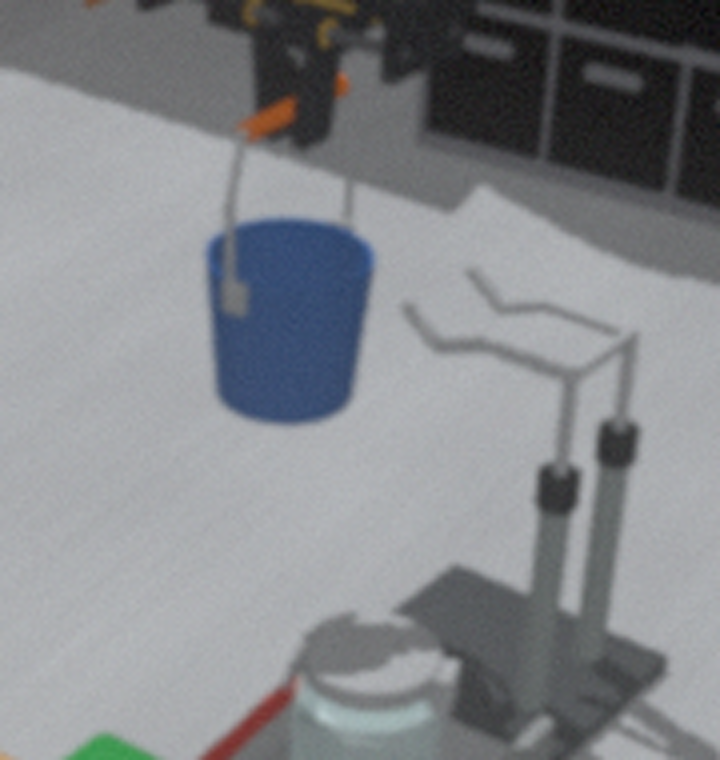

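View pics/t11.png

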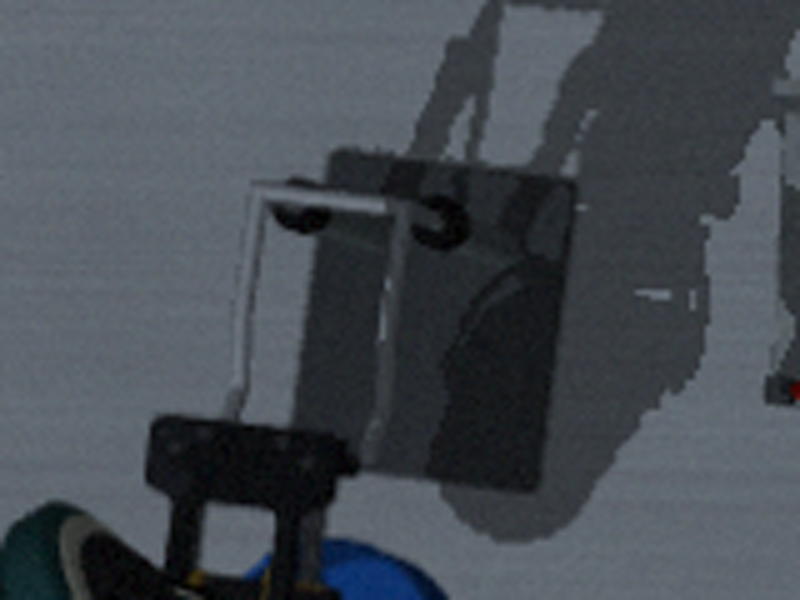

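Both prongs are now fully visible in the scene crop: near dip (438,349), far dip (505,309), near tip (405,305), far tip (470,270). Refitting the hook with these.

```bash
python3 - <<'E'
from h import *
from scipy.optimize import least_squares
S,T=last('scene'),last('top')
s_=lambda u,v:(280+u/4,60+v/4); t_=lambda u,v:(110+u/5,180+v/5)
th=lambda u,v:(140+u/6,190+v/6)
def hk(p):
    x,y,w,h=p; c,s=np.cos(w),np.sin(w); R=np.array([[c,-s,0],[s,c,0],[0,0,1]])
    return lambda P:np.array(P)@R.T/1e3+[x,y,0]
def resh(p):
    f=hk(p);h=215+1e3*p[3];r=[]
    r+=list((proj(T,f([[125,65,10],[125,-65,10],[-35,-65,10]]))-[t_(330,150),t_(577,180),t_(540,493)]).ravel())
    r+=list((proj(T,f([[0,32,h],[0,-32,h]]))-[th(107,405),th(280,427)]).ravel())
    r+=list((proj(S,f([[0,32,h],[0,-32,h],[30,32,h+12],[30,-32,h+12],[85,-32,h+12],[85,32,h+12],[-22,-32,h+16],[-22,32,h+16]]))-[s_(505,309),s_(438,349),s_(550,304),s_(487,345),s_(572,378),s_(632,335),s_(405,306),s_(470,270)]).ravel())
    return r
s=least_squares(resh,[.5487,.3206,-.1,.001],x_scale=.01); print('hook',s.x.round(4),np.round(s.fun,1))
J=np.linalg.inv(s.jac.T@s.jac)**.5 if 0 else np.sqrt(np.diag(np.linalg.inv(s.jac.T@s.jac))); print('sd/px',J.round(4))
# grip: near end & TCP
st=state(); c=np.array(st['tcp_pos']); 
for dz in (-.003,.003,.006):
  for w in(-.097,-.15,-.05):
    ey=np.array([-np.sin(w),np.cos(w),0]); print(dz,w,[(((q-[280,60])*4).round(0)) for q in proj(S,[c+ey*-.044+[0,0,dz],c+ey*.044+[0,0,dz]])])
E
```

```text
hook [ 0.5499  0.3218 -0.1137  0.002 ] [-0.7 -1.1 -0.  -0.7 -1.3 -0.6  0.  -1.1 -0.  -0.9 -1.3 -0.6 -0.3 -0.6
 -1.   0.1 -0.9 -0.1 -0.8 -0.1 -0.6  0.1  0.3  0.7  0.   0. ]
sd/px [0.0007 0.0011 0.0108 0.0011]
-0.003 -0.097 [array([244., 129.]), array([339.,  83.])]
-0.003 -0.15 [array([241., 128.]), array([342.,  84.])]
-0.003 -0.05 [array([247., 130.]), array([336.,  82.])]
0.003 -0.097 [array([244., 119.]), array([340.,  73.])]
0.003 -0.15 [array([241., 118.]), array([343.,  74.])]
0.003 -0.05 [array([247., 120.]), array([337.,  72.])]
0.006 -0.097 [array([244., 113.]), array([340.,  68.])]
0.006 -0.15 [array([241., 112.]), array([343.,  69.])]
0.006 -0.05 [array([247., 114.]), array([337.,  67.])]
```

```bash
python3 - <<'E'
from h import *
save(last('scene'),'s11g',(325,60,385,120),10)
E
```

```text
(no output)
```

View pics/s11g.png

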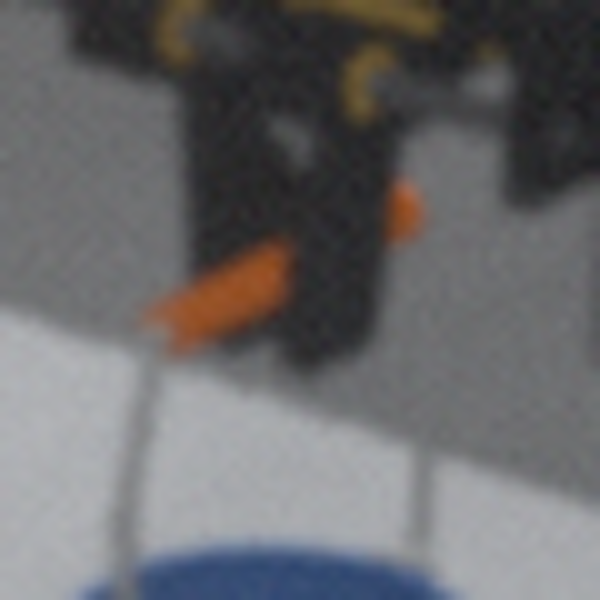

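Request:
jog_arm(targets="0.008 0 0.005 0.01; 0.018 -0.002 0.012 0.013; 0.026 -0.003 0.022 0.013; 0.03 -0.004 0.034 0.013; 0.03 -0.005 0.046 0.013; 0.03 -0.005 0.056 0.013; 0.03 -0.005 0.061 0.013; 0.03 -0.005 0.063 0.013")

```text
t: 15.95
tcp_pos: [0.4388, 0.331, 0.2697]
tool_rot: [[0.108, 0.994, -0.003], [0.994, -0.108, -0.001], [-0.001, -0.003, -1.0]]
wrist_force: [-0.1, -0.1, -4.8]
width: 0.0102
```

```bash
python3 - <<'E'
from h import *
tgt([.5495,.3212,.271],-.110)
S=look('s12',(280,60,460,250),4)
E
```

```text
shift [ 0.0023  0.1111 -0.0017] turn 0.001 now [0.4388 0.331  0.2697] yaw -0.109 t 15.95 w 0.0102 F [-0.1 -0.1 -4.8] q6 0.71
```

View pics/s12.png

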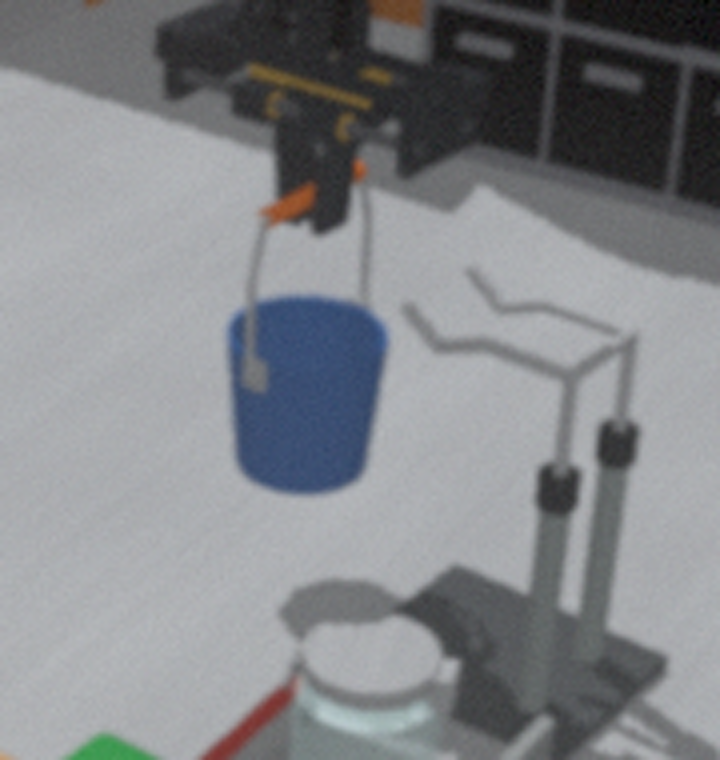

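Request:
jog_arm(targets="0 0.005 -0.001 0; 0 0.012 -0.002 0; 0 0.02 -0.002 0; 0 0.029 -0.002 0; 0 0.038 -0.002 0; 0 0.047 -0.002 0; 0 0.055 -0.002 0; 0 0.06 -0.002 0")

```text
t: 16.8
tcp_pos: [0.4996, 0.3244, 0.2717]
tool_rot: [[0.109, 0.994, -0.003], [0.994, -0.109, -0.001], [-0.001, -0.003, -1.0]]
wrist_force: [-0.3, -0.4, -4.1]
width: 0.01
```

```bash
python3 - <<'E'
from h import *
tgt([.5495,.3212,.271],-.110)
S=look('s13',(300,60,480,250),4)
E
```

```text
shift [0.0023 0.0499 0.0006] turn 0.001 now [0.4996 0.3244 0.2717] yaw -0.109 t 16.8 w 0.01 F [-0.3 -0.4 -4.1] q6 0.64
```

View pics/s13.png

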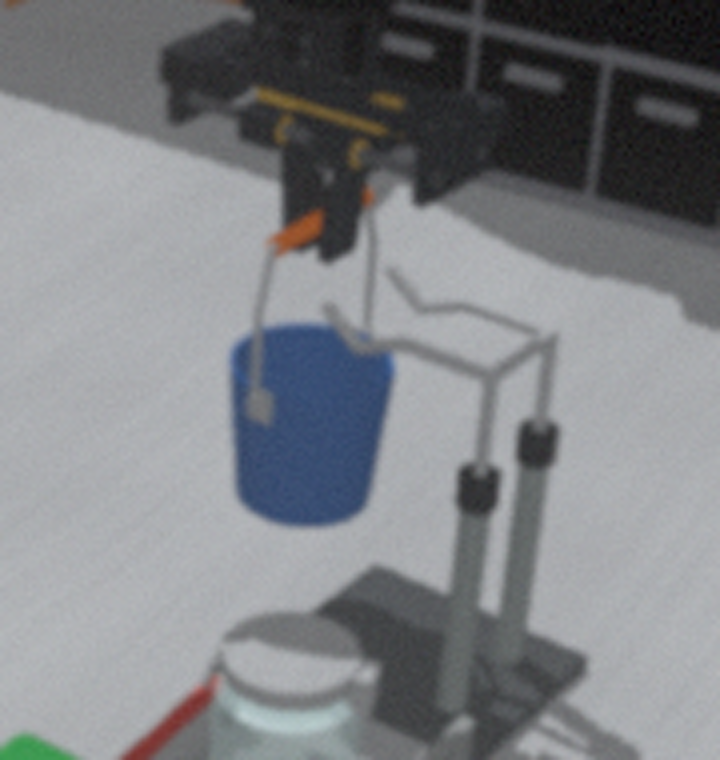

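Request:
jog_arm(targets="0.001 0.005 0 0; 0.001 0.012 0 0; 0.001 0.02 0 0; 0.001 0.028 0 0; 0.001 0.036 0 0; 0.001 0.043 0 0; 0.001 0.048 0 0; 0.001 0.05 0 0")

```text
t: 17.65
tcp_pos: [0.5505, 0.3198, 0.2715]
tool_rot: [[0.109, 0.994, -0.002], [0.994, -0.109, -0.001], [-0.001, -0.002, -1.0]]
wrist_force: [0.6, -1.0, -4.2]
width: 0.01
```

```bash
python3 - <<'E'
from h import *
tgt([.5495,.3212,.271],-.110)
S=look('s14',(320,80,440,210),6)
T=grab('top'); save(T,'t14',(110,180,270,300),5)
E
```

```text
shift [ 0.0013 -0.0011  0.0005] turn 0.0 now [0.5505 0.3198 0.2715] yaw -0.11 t 17.65 w 0.01 F [ 0.6 -1.  -4.2] q6 0.6
```

View pics/s14.png

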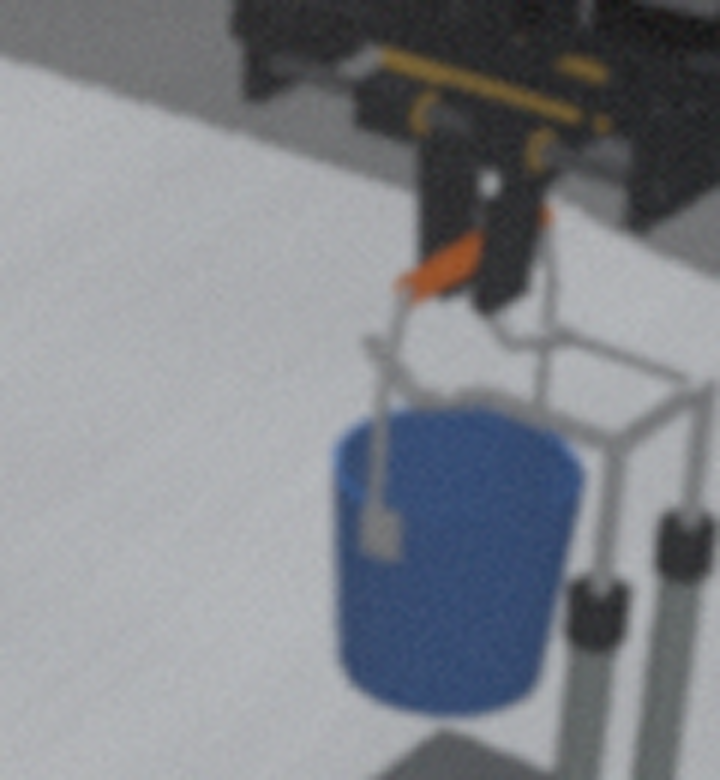

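```bash
python3 - <<'E'
from h import *
S=last('scene'); c=np.array(state()['tcp_pos']); w=-.11
ey=np.array([-np.sin(w),np.cos(w),0])
P=[c+ey*a+[0,0,-.003] for a in(-.044,.044)]
print((proj(S,P)-[320,80])*6)
P2=[p-[0,0,.041] for p in P]; print('lowered',(proj(S,P2)-[320,80])*6)
hx=np.array([np.cos(w),np.sin(w),0]);h=np.array([.5495,.3212,.217])
print('dips',(proj(S,[h-ey*.032,h+ey*.032])-[320,80])*6, 'tips',(proj(S,[h-ey*.032-hx*.022+[0,0,.016]])-[320,80])*6)
E
```

```text
[[404.36919963 287.76148408]
 [536.34616871 209.36801098]]
lowered [[396.59920672 388.58712039]
 [526.71921853 306.75219672]]
dips [[413.49201381 400.25702257]
 [507.65444204 340.27699567]] tips [[367.65881325 343.48034197]]
```

View pics/t14.png

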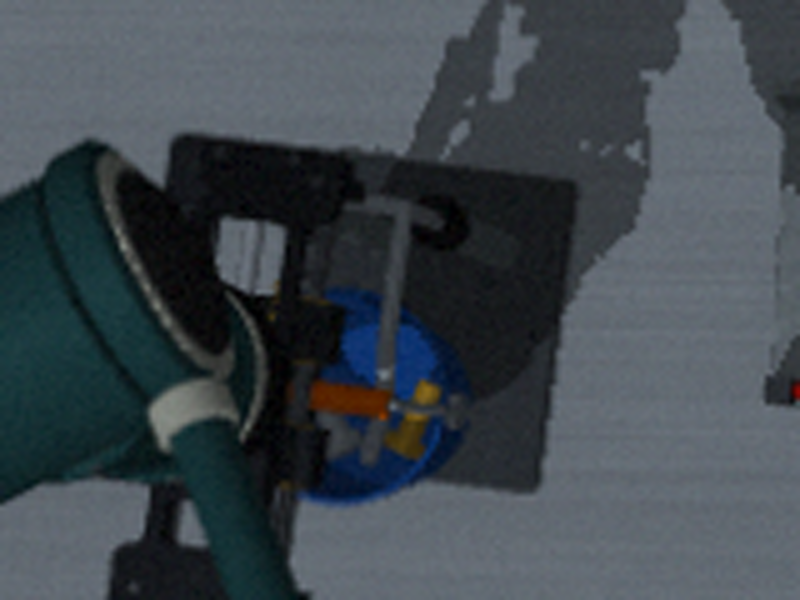

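Position agrees with the dips within about 3 mm. I'll lower in stages, watching the force.

Request:
jog_arm(targets="0.001 -0.001 0.003 0; 0.001 -0.001 0.007 0; 0.001 -0.001 0.012 0; 0.001 -0.001 0.017 0; 0.001 -0.001 0.022 0; 0.001 -0.001 0.026 0; 0.001 -0.001 0.029 0; 0.001 -0.001 0.03 0")

```text
t: 18.55
tcp_pos: [0.5489, 0.3208, 0.2409]
tool_rot: [[0.109, 0.994, -0.003], [0.994, -0.109, -0.001], [-0.002, -0.003, -1.0]]
wrist_force: [0.2, -0.6, -4.8]
width: 0.0103
```

Request:
jog_arm(targets="0 0 0.001 0; 0 0 0.002 0; 0 0 0.003 0; 0 0 0.004 0; 0 0 0.005 0; 0 0 0.006 0; 0 0 0.006 0; 0 0 0.006 0")

```text
t: 19.35
tcp_pos: [0.5489, 0.3208, 0.2349]
tool_rot: [[0.109, 0.994, -0.003], [0.994, -0.109, -0.001], [-0.002, -0.003, -1.0]]
wrist_force: [-0.3, -0.2, -5.1]
width: 0.0103
```

Request:
jog_arm(targets="0 0 0.0005 0; 0 0 0.001 0; 0 0 0.0015 0; 0 0 0.002 0; 0 0 0.0025 0; 0 0 0.003 0; 0 0 0.003 0; 0 0 0.003 0")

```text
t: 20.15
tcp_pos: [0.5497, 0.321, 0.233]
tool_rot: [[0.109, 0.994, -0.001], [0.994, -0.109, -0.0], [-0.001, -0.001, -1.0]]
wrist_force: [1.5, -0.3, 2.6]
width: 0.0103
```

```bash
python3 - <<'E'
from h import *
S=look('s15',(320,80,440,210),6)
E
```

```text
(no output)
```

View pics/s15.png

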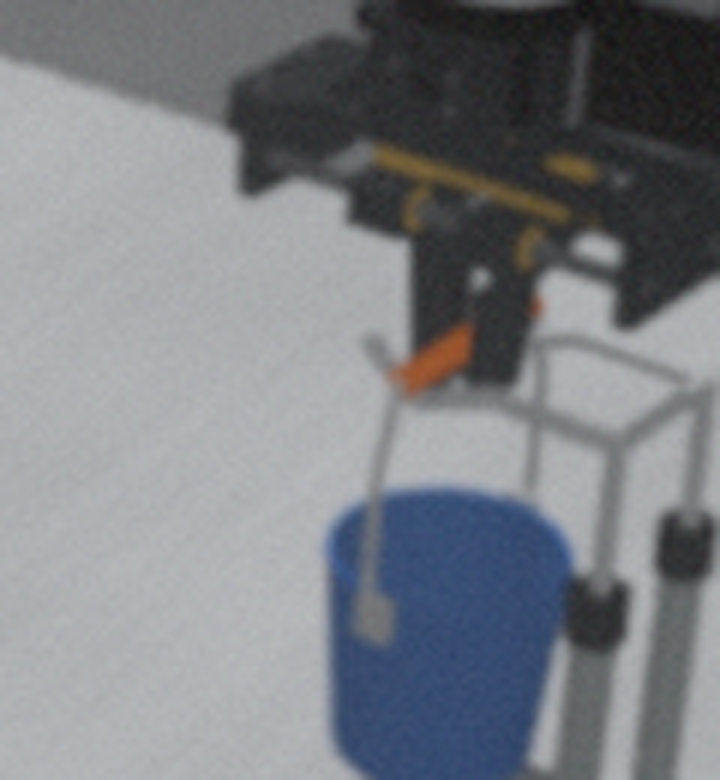

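Contact felt (Fz went from −5 to +2.6 N, with a slight +x push as if off the tip-side slope). I'll nudge it 3 mm towards the dip centre and settle.

Request:
jog_arm(targets="0 0 -0.001 0; 0 0.001 -0.0015 0; 0 0.003 -0.0015 0; 0 0.003 -0.001 0; 0 0.003 -0.0005 0; 0 0.003 0 0; 0 0.003 0 0; 0 0.003 0 0")

```text
t: 21.0
tcp_pos: [0.5524, 0.3207, 0.2329]
tool_rot: [[0.109, 0.994, -0.001], [0.994, -0.109, -0.001], [-0.001, -0.001, -1.0]]
wrist_force: [-1.7, -1.4, -3.4]
width: 0.0096
```

Request:
jog_arm(targets="0 0 0.0003 0; 0 0 0.0006 0; 0 0 0.0009 0; 0 0 0.0012 0; 0 0 0.0015 0; 0 0 0.0015 0; 0 0 0.0015 0; 0 0 0.0015 0")

```text
t: 21.8
tcp_pos: [0.5526, 0.3207, 0.2326]
tool_rot: [[0.109, 0.994, -0.001], [0.994, -0.109, -0.0], [-0.0, -0.001, -1.0]]
wrist_force: [-5.0, -2.0, 5.0]
width: 0.0102
```

Request:
jog_arm(targets="0 0 -0.0005 0; 0 -0.001 -0.0005 0; 0 -0.0015 -0.0005 0; 0 -0.0015 -0.0003 0; 0 -0.0015 0 0; 0 -0.0015 0 0; 0 -0.0015 0 0; 0 -0.0015 0 0")

```text
t: 22.6
tcp_pos: [0.5511, 0.321, 0.2324]
tool_rot: [[0.109, 0.994, -0.001], [0.994, -0.109, -0.0], [-0.0, -0.001, -1.0]]
wrist_force: [-0.4, 0.6, -3.6]
width: 0.0099
```

Request:
jog_arm(targets="0 0 0.0003 0; 0 0 0.0006 0; 0 0 0.0009 0; 0 0 0.001 0; 0 0 0.001 0; 0 0 0.001 0; 0 0 0.001 0; 0 0 0.001 0")

```text
t: 23.4
tcp_pos: [0.5512, 0.321, 0.2321]
tool_rot: [[0.109, 0.994, -0.0], [0.994, -0.109, 0.0], [0.0, -0.0, -1.0]]
wrist_force: [-2.6, -0.8, 4.8]
width: 0.0101
```

The hook carries the pail. Opening the fingers.

Request:
jog_arm(targets="0 0 -0.0005 0; 0 0 -0.0005 0; 0 0 -0.0005 0; 0 0 -0.0005 0; 0 0 -0.0005 0; 0 0 -0.0005 0; 0 0 -0.0005 0; 0 0 -0.0005 0", hand=-0.1)

```text
t: 24.2
tcp_pos: [0.5513, 0.321, 0.2326]
tool_rot: [[0.109, 0.994, 0.0], [0.994, -0.109, 0.0], [0.0, 0.0, -1.0]]
wrist_force: [0.2, -0.5, 0.6]
width: 0.0485
```

```bash
python3 - <<'E'
from h import *
S=look('s16',(320,80,440,210),6)
tgt([.55,.32,.23],-.11)
E
```

```text
shift [-0.0012 -0.0011  0.0026] turn 0.0 now [0.5512 0.321  0.2326] yaw -0.11 t 24.25 w 0.0484 F [0.2 0.2 0.3] q6 0.6
```

View pics/s16.png

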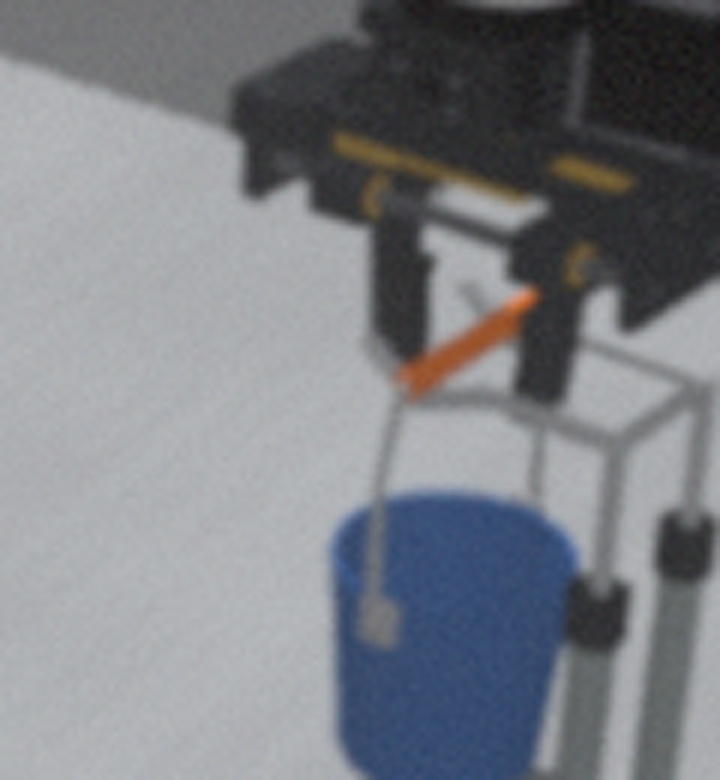

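The bar rests in both dips with the fingers clear. Retreating straight up.

Request:
jog_arm(targets="0 0 -0.005 0; 0 0 -0.012 0; 0 0 -0.022 0; 0 0 -0.035 0; 0 0 -0.05 0; 0 0 -0.07 0; 0 0 -0.09 0; 0 0 -0.11 0")

```text
t: 25.05
tcp_pos: [0.5514, 0.3211, 0.3451]
tool_rot: [[0.109, 0.994, 0.001], [0.994, -0.109, 0.001], [0.001, 0.001, -1.0]]
wrist_force: [0.7, -0.3, 0.4]
width: 0.0487
```

Request:
jog_arm(targets="0 -0.02 0 0; 0 -0.05 0 0; 0 -0.08 0 0; 0 -0.11 0 0; 0 -0.13 0 0; 0 -0.14 0 0; 0 -0.14 0 0; 0 -0.14 0 0")

```text
t: 25.85
tcp_pos: [0.4129, 0.3365, 0.3453]
tool_rot: [[0.109, 0.994, 0.003], [0.994, -0.109, 0.001], [0.002, 0.002, -1.0]]
wrist_force: [-0.5, -0.8, 0.8]
width: 0.0487
```

```bash
python3 - <<'E'
from h import *
S=look('s17',(340,90,460,220),6); T=grab('top'); save(T,'t17',(130,180,250,290),6)
E
```

```text
(no output)
```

View pics/s17.png

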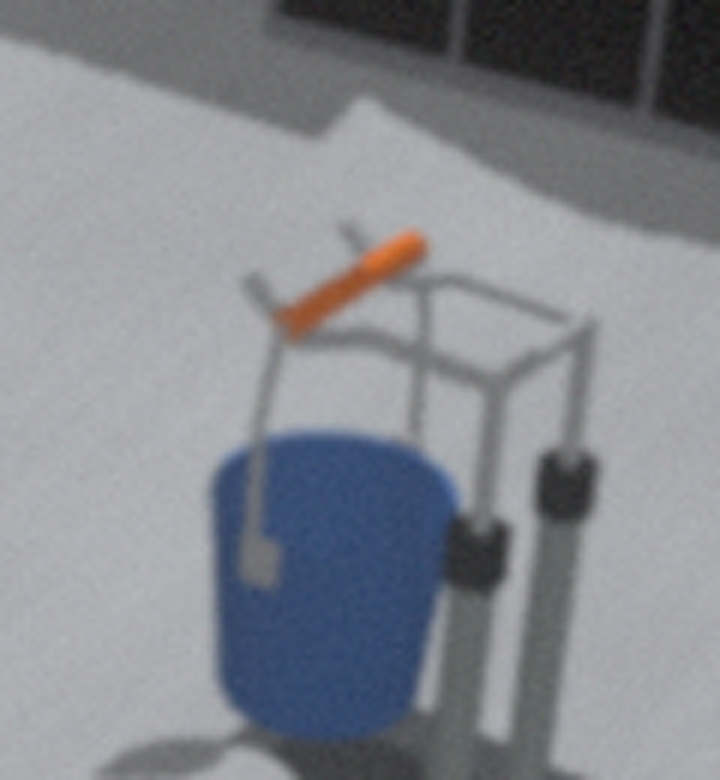

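View pics/t17.png

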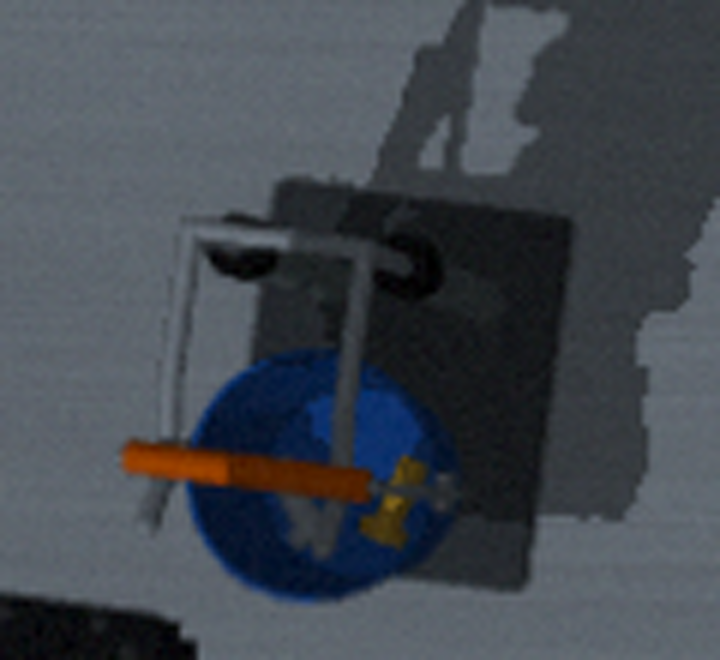

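The grip lies across both prongs at the dips, parallel to the cross bar (slope about 0.11 for both). It sits about 4 mm off centre towards +y, and the pail is upright. I'll wait for it to settle, then check everything.

Request:
jog_arm(targets="0 0 0 0; 0 0 0 0; 0 0 0 0; 0 0 0 0; 0 0 0 0; 0 0 0 0; 0 0 0 0; 0 0 0 0")

```text
t: 26.75
tcp_pos: [0.4131, 0.3363, 0.3449]
tool_rot: [[0.11, 0.994, 0.002], [0.994, -0.11, 0.001], [0.001, 0.002, -1.0]]
wrist_force: [0.1, -0.4, 0.7]
width: 0.0485
```

```bash
python3 - <<'E'
from h import *
a=last('scene')['frame'].astype(int);S=grab('scene');print(np.abs(S['frame'].astype(int)-a)[90:220,340:460].mean())
save(S,'s18')
P,d=tri(S,(340+355/6,90+285/6),last('top'),(130+246/6,180+472/6)); print('grip',P,d)
w=-.11; D=P-[.5505,.3212,0]; print('in stand',D@[np.cos(w),np.sin(w),0],D@[-np.sin(w),np.cos(w),0])
E
```

```text
2.223739316239316
grip [0.55081386 0.3230287  0.22685525] 0.004654548835834761
in stand 0.00011121346033083674 0.0018521043915281379
```

View pics/s18.png

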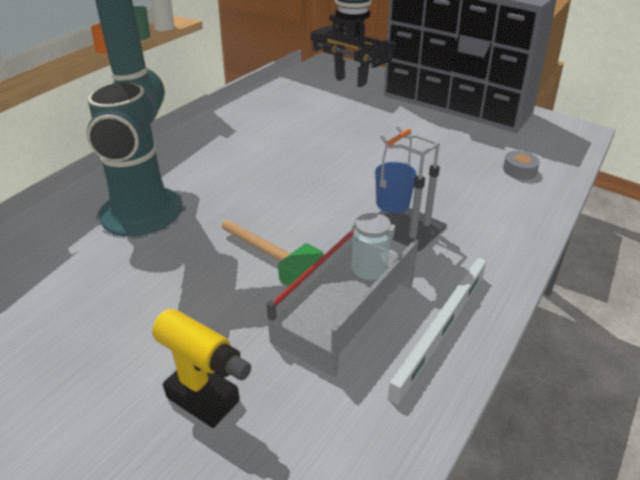

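The pail hangs still at (396,188), and the jar, drill, mallet and level are where they were. Handing in.

```bash
python3 -c "
from h import *
print(workorder.sign_off())"
```

```text
the job is handed in; nothing more can be done
None
```

The pail now hangs by its orange grip in both hook dips, and I handed the job in at about 27 s; sign-off gave no verdict.

- **Sequence:** I swung the bail upright with the pail standing on the shelf. I then lifted straight up about 85 mm, drew it forward over the rail, and carried it to the hook stand. I lowered in 0.3–1 mm steps until the wrist force showed the prongs carrying it (pressing with about 10 N at most, from the readings between moves), then let go and backed away.
- **One fault on the way:** my first attempt at the bail gripped the bar, which stopped it turning. That tipped the pail back by about 0.35 rad by my estimate (limit 0.7). I lowered it back to standing, opened the fingers to a loose cage, and pushed the bail upright with one finger instead. The pictures showed no contact with the rail.
- **Last checks:** by triangulation the grip is within about 1 mm of the dips along the stand's x and 2–4 mm off centre in y. It lies parallel to the prongs' cross bar. The grip's height came out at 0.227 m, against 0.217 m required.
- **At hand-in:** the pail is upright and still, the gripper is well clear, and the jar, drill, mallet and level look unmoved.
- **Disagreement:** the two camera rays used for that grip position miss each other by 4.7 mm, so treat it as good to a few mm.

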